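# Clear and zero the watchmaker's scale

### The job

Clear the pan of the bench scale by sorting what lies on it: stand both brass weights upright in the square wooden tray and lay the watch flat in the round clear dish. Then take the red-handled stylus out of its stand, reach its tip through the small round hole in the scale's front panel and press the recessed orange zero button right down, and finish like that, with the stylus still in the gripper holding the button down. Do not press the button before the pan is cleared, press it with nothing but the stylus, and leave the loupe, the jar and the strip of red oil cups where they are.

Things in the scene. Friction and masses are not known exactly. Their poses are not given: they have to be found in the camera images.
- scale: Bench scale, fixed, 270 (x) x 220 (y) mm; origin at the centre of its underside on the table, z up. The white front panel (towards its -x) runs from x -135 to -35 mm and is 50 mm high, with a dark display. Behind it a square-cornered steel pan, 150 (x) x 200 (y) mm, centred at x +55 mm, top 56 mm above the table. The two weights and the watch start on the pan in a row along the scale's y, about 65 mm apart, in any order.
- hole (a point): Centre of the mouth of the round hole, 12 mm across, upright, in the top of the front panel, with a black rim and a flat orange ring (30 mm across) painted round it; at x -85, y +60, z +50 mm in the scale's frame. The orange button lies in it, its top 16 mm below the mouth when not pressed.
- zero (a joint): Travel of the orange zero button in m: 0 = up, 0.006 = fully down; it moves straight down. Spring: starts to move at about 1.5 N, fully down at 5 N, springs back when let go.
- zero_top (a point): Centre of the top face of the orange button (11 mm across), moves with it.
- weight_a_mid (a point): Brass weight, standing: body 26 mm in diameter and 26 mm high, a thin neck and a 16 mm knob on top, 40 mm high in all, about 100 g. This point is on its axis, 20 mm above its foot; z is its axis.
- weight_b_mid (a point): Smaller brass weight, standing: body 22 mm in diameter and 26 mm high, neck and 16 mm knob, 40 mm high in all, about 70 g. This point is on its axis, 20 mm above its foot; z is its axis.
- watch_mid (a point): Steel watch without strap, lying dial up: a disc 38 mm in diameter and 11 mm high, with short lugs at its own +x and -x ends (47 mm over them). Its own y sides are free of lugs: grip it across y. About 60 g. This point is its centre, 5.5 mm above its underside; z is up from the dial.
- dish: Round clear dish with a steel rim and white floor, fixed, for the watch: 152 mm outside, about 140 mm inside, rim 16 mm high, floor 4 mm thick. Origin at the centre of its underside. It and the wooden tray change sides.
- wbox: Square wooden tray, fixed, for the weights: 150 x 150 mm outside, walls 6 mm thick and 18 mm high, floor 6 mm thick. Origin at the centre of its underside, sides along its x and y.
- stand: Pale wooden block, fixed, 50 x 50 x 60 mm high, with an upright 9 mm hole right through its centre, in which the stylus stands. Origin at the centre of its underside. It and the jar change sides.
- stylus_grip (a point): Point to grip on the stylus's axis, 90 mm above its tip, in the red round handle (12 mm in diameter, from 54 to 125 mm above the tip, which is its top). z points from tip to handle. Below the handle a steel collar, 20 mm in diameter, 50 to 54 mm above the tip, which rests on the stand; below that a shaft 5 mm in diameter. 35 g. It must be drawn 50 mm straight up to leave the stand.
- stylus_tip (a point): Lower end of the stylus's shaft (5 mm in diameter, edge slightly rounded).
- jar: Bystander: closed glass jar with a metal cap, 52 mm in diameter, 60 mm high, loose; origin under its centre.
- loupe: Bystander: black eye loupe, 34 mm in diameter, 28 mm high, loose, on the table beyond the stand or the jar; it and the cup strip change sides; origin under its centre.
- cups: Bystander: black strip with four red oil cups, 45 x 160 x 20 mm high, loose, on the table beyond the stand or the jar; origin under its centre.

How it is judged:
On the way, in this order (a step that is already met when the one before it is completed fails the run):
1. both weights stand in the wooden tray and the watch lies in the dish, all let go (x of weight_a_mid in the frame of wbox between -0.068 and 0.068 m and y of weight_a_mid in the frame of wbox between -0.068 and 0.068 m and z of each of weight_a_mid, weight_b_mid in the frame of wbox below 0.032 m and angle between each of weight_a_mid, weight_b_mid, watch_mid's own z axis and vertical below 0.2 rad and linear speed of each of weight_a, weight_b, watch below 0.03 m/s and contact force between the fingers and weight_a below 0.1 N and x of weight_b_mid in the frame of wbox between -0.068 and 0.068 m and y of weight_b_mid in the frame of wbox between -0.068 and 0.068 m and contact force between the fingers and weight_b below 0.1 N and horizontal distance between watch_mid and dish below 0.062 m and z of watch_mid in the frame of dish below 0.016 m and contact force between the fingers and watch below 0.1 N), for 0.2 s.
2. the gripped stylus holds the zero button down through the hole (value of joint zero above 0.0042 m and contact force between stylus and zero above 1 N and contact force between the fingers and stylus above 1 N and distance between stylus_tip and zero_top below 0.008 m), for 0.3 s.
At the end, for the whole second after the job is handed in: Both weights stand upright (within 0.2 rad) on the floor of the wooden tray and the watch lies flat on the floor of the dish, at rest and let go; the stylus, held by the fingers, keeps the zero button at least 4.2 of its 6 mm down with more than 1 N, throughout the last second (all of step 1 and all of step 2); the arm keeps its last pose, push and grip.
It fails at once if the button is pressed before the pan is cleared and sorted (value of joint zero above 0.002 m and not (x of weight_a_mid in the frame of wbox between -0.068 and 0.068 m and y of weight_a_mid in the frame of wbox between -0.068 and 0.068 m and z of each of weight_a_mid, weight_b_mid in the frame of wbox below 0.032 m and angle between each of weight_a_mid, weight_b_mid, watch_mid's own z axis and vertical below 0.2 rad and linear speed of each of weight_a, weight_b, watch below 0.03 m/s and contact force between the fingers and weight_a below 0.1 N and x of weight_b_mid in the frame of wbox between -0.068 and 0.068 m and y of weight_b_mid in the frame of wbox between -0.068 and 0.068 m and contact force between the fingers and weight_b below 0.1 N and horizontal distance between watch_mid and dish below 0.062 m and z of watch_mid in the frame of dish below 0.016 m and contact force between the fingers and watch below 0.1 N)).
It fails at once if the robot itself touches the button (contact force between any of the fingers, the arm and zero above 0.2 N).
It fails at once if the loupe, the jar or the cup strip is moved by more than 25 mm (distance of any of jar, loupe, cups from where it was at the start of the episode above 0.025 m).
It also fails if it takes over 72 s, if anything falls off the work surface, if the arm or the gripper's body presses on something with over 40 N, if the wrist force passes 120 N, or if a joint passes its speed limit or range.

### The arm

A 6-joint arm with a two-finger parallel gripper is mounted at the origin on the work surface. World frame = base frame: x ahead of the robot, y to its left, z up, the work surface at z = 0. Lengths are in m, angles in rad, forces in N, time in s.
With the tool pointing down it reaches from about 0.25 to 0.775 m from the base axis. Payload 4 kg.
Tool frame: the origin (TCP) lies at the very end of the fingers, on their centre line; the grasp point (between the pads) lies 19 mm behind it; z points along the fingers, y is the line along which they close (so a half turn about z gives the same grasp; the last joint's range is limited). The gripper opens to 94 mm and grips with 3 to 60 N. Pads are 16 mm wide; open, the fingers measure 119 mm over their backs; the gripper's body (75 mm by 177 mm) begins 78 mm behind the grasp point.
Start: joints at [-1.333, 0.087, 1.371, -0, 1.684, -0.103], TCP at [0.184, -0.518, 0.206] pointing down, gripper open.
Joint ranges: [-3.1, 3.1], [-0.76, 2.03], [0.27, 2.55], [-1.08, 4.22], [0.17, 2.65], [-2.57, 2.57]. Speed limits (rad/s): [2.79, 2.79, 3.14, 3.14, 3.14, 3.14].

### API

Orientations are given as [roll, pitch, yaw] about the fixed x, y, z axes, in that order (R = Rz(yaw) Ry(pitch) Rx(roll)).
In Python, from bench import robot, snapshot, finder gives the robot as it stands.
- The arm moves only by the tool drive_tool, never from a script. Its argument "deltas" is text: rows parted by semicolons, each of 7 numbers parted by spaces: the shift along the tool's x, y, z each as a share of 100 mm, from -1 to 1, then the turn, a rotation vector about the tool's x, y, z each as a share of 90 degrees, from -1 to 1, then the finger opening in mm, from 0 to 94. In form: tx ty tz rx ry rz gripper; .... A call has 1 to 5 rows; each row is the pose to reach, as a shift and turn from the pose commanded when the call began, along the tool's axes at that moment; what a row does not reach only later rows make up. A row lasts 1/10 s, in which the tool goes at most 50 mm and 8.59 degrees, less where a joint would pass 70% of its speed; a pose out of reach is approached as far as the arm can. A call with a number of a shift or a turn outside -1 to 1 is refused whole. A call with a gripper value outside its range is refused whole. The fingers move at their own pace and stop on an object; the grip force is fixed at half the most. Time passes only in rows, so rows that repeat a pose let the fingers close. It gives the time, the measured TCP pose, the force, the opening and the grip force at its end, in the units of the state.
- robot.get_obs(): the state, without advancing time (a new reading comes with each control period).
- snapshot(name): name is "side" or "top"; returns a dict with "img" (420x560x3 uint8, red, green, blue), "fx", "fy", "cx", "cy" (pixels), "T" (4x4, takes a point from camera to world coordinates). Camera axes: x right, y up, looking along -z (the intrinsics and any distortion apply to the point x, -y, -z); pixel columns grow to the right and rows downward; lengths in m; the calibration is good to about 2 mm. A picture is of the moment at which its call begins. There is no depth.
- robot.close_job(): hands the job in; it is judged then, once.
Trained networks look in the newest picture that a camera, given by its name, has taken for a name from the list of things; names that differ only in an ending like _2 or _b are one class to them, and where a whole thing is asked for, a point or a joint stands for the part that bears it (a point fixed in the world has none). Each returns a list of dicts, best first, with "confidence" (0 to 1); they miss things now and then, are a little off and sometimes report something else, mostly with a low value. They report only what shows in the picture. A call takes as long as a camera call.
- finder.look_for(camera, thing): "xy" ([column, row] in pixels, amid what is visible of it).
- finder.masks_of(camera, thing): "region" (420x560 bool, what is visible of it) and "xy" ([column, row] in pixels, amid what is visible of it).
- finder.landmark_of(camera, thing): "xy" ([column, row] in pixels: a listed point, or the origin of a listed thing).
The state is a dict: "time": time; "joint_positions": joint angles; "qvel": joint speeds; "joint_torque": joint torques, N m; "tool_pos": TCP position; "ee_rot": TCP orientation; "wrist_force": force on the tool from outside, world axes, zero at the start; "wrist_torque": the same for the moment, N m; "width": finger opening in m; "finger_force": force on a finger pad.
Only numpy, scipy, OpenCV 4.12 (cv2) and the standard library are available. Lean on these libraries where they do the work, as an engineer would, in place of code of your own. Each camera call takes 0.05 s, during which the arm holds its last target. There are 200 camera calls.

## Working session

There is one attempt and no reset: what is moved stays moved. The work goes in short steps, Python scripts to look and compute and a tool call to move; the robot and the scene stay as the last step left them, time stands still between calls to the robot, and variables do not carry over. Pictures are saved under pics/ and viewed, at most 10 in all, crops included, and the job is handed in when it is done.

Besides the shell and the picture viewer there is one more tool, called after "Emit:" by a JSON object that holds its "method" and its "body". drive_tool: Moves the arm, as the interface text tells. Shift numbers are shares of 100 mm and turn numbers shares of 90 degrees, none past 1 either way. Its arguments: {"type":"object","properties":{"deltas":{"type":"string"}},"required":["deltas"]}

```bash
ls; mkdir -p pics; cat > h.py <<'E'
import numpy as np, cv2
from bench import robot, snapshot, finder
def ray(s,xy):
    d=np.array([(xy[0]-s['cx'])/s['fx'],-(xy[1]-s['cy'])/s['fy'],-1.])
    T=np.array(s['T']); d=T[:3,:3]@d; return T[:3,3],d/np.linalg.norm(d)
def tri(s1,p1,s2,p2):
    A=np.zeros((3,3));b=np.zeros(3);R=[ray(s1,p1),ray(s2,p2)]
    for o,d in R:
        P=np.eye(3)-np.outer(d,d);A+=P;b+=P@o
    x=np.linalg.solve(A,b); res=[np.linalg.norm((np.eye(3)-np.outer(d,d))@(x-o)) for o,d in R]
    return x,max(res)
def atz(s,p,z):
    o,d=ray(s,p);return o+d*(z-o[2])/d[2]
def proj(s,X):
    T=np.array(s['T']);c=T[:3,:3].T@(np.array(X)-T[:3,3]);return np.array([s['cx']+s['fx']*c[0]/-c[2],s['cy']-s['fy']*c[1]/-c[2]])
E
python3 - <<'E'
from h import *
np.set_printoptions(precision=4,suppress=True)
S={n:snapshot(n) for n in('top','side')}
for n,s in S.items():
    cv2.imwrite(f'pics/{n}0.png',s['img'][...,::-1]); print(n,[k for k in s],s['fx'],s['fy'],s['cx'],s['cy'],np.array(s['T']))
for t in 'scale hole zero_top weight_a_mid weight_b_mid watch_mid dish wbox stand stylus_grip stylus_tip jar loupe cups'.split():
    r={n:finder.landmark_of(n,t) for n in S}
    print(t,[[(np.round(q['xy'],1).tolist(),round(q['confidence'],2)) for q in r[n][:3]] for n in S], end=' ')
    if r['top'] and r['side']: print(*tri(S['top'],r['top'][0]['xy'],S['side'],r['side'][0]['xy']))
    else: print()
print(robot.get_obs())
E
```

```text
pics
top ['img', 'fx', 'fy', 'cx', 'cy', 'T'] 448.16411626780916 448.16411626780916 280.64131834272484 216.59807413410812 [[-0.0016  0.9878 -0.1558  0.387 ]
 [-0.9999 -0.0033 -0.0107  0.0112]
 [-0.0111  0.1558  0.9877  1.0682]
 [ 0.      0.      0.      1.    ]]
side ['img', 'fx', 'fy', 'cx', 'cy', 'T'] 395.39614972275007 395.39614972275007 280.51550240913485 216.01270133452596 [[-0.9982  0.0221 -0.0561  0.5046]
 [-0.0578 -0.6125  0.7883  0.6612]
 [-0.0169  0.7901  0.6127  0.6017]
 [ 0.      0.      0.      1.    ]]
scale [[([278.0, 206.8], 0.86)], [([263.9, 252.1], 0.89)]] [0.583  0.0288 0.0081] 0.004835588354830726
hole [[([252.2, 235.6], 0.93), ([428.3, 276.9], 0.37)], [([305.2, 264.4], 0.7)]] [0.5014 0.0889 0.0355] 0.004066712989385597
zero_top [[([157.3, 281.7], 0.5)], []] 
weight_a_mid [[([252.6, 175.7], 0.49)], [([232.1, 246.6], 0.5)]] [0.6408 0.0858 0.0744] 0.0023363862400977826
weight_b_mid [[([306.7, 173.0], 0.4)], [([243.4, 210.1], 0.55)]] [ 0.6405 -0.0375  0.0739] 0.0036323786130818
watch_mid [[([284.1, 171.8], 0.76)], [([235.2, 233.1], 0.77)]] [0.6517 0.014  0.0495] 0.00
[... 714 characters left out ...]
[[([420.8, 158.7], 0.59)], [([236.2, 170.1], 0.49)]] [ 0.699  -0.3204  0.0039] 0.0018552315519097032
cups [[([165.9, 153.0], 0.62)], [([171.5, 367.6], 0.78)]] [0.7166 0.3066 0.0005] 0.0009071659359557939
{'time': 1.5, 'joint_positions': array([-1.3331,  0.0872,  1.3707,  0.    ,  1.6836, -0.1031]), 'qvel': array([ 0.0004,  0.0007,  0.0001, -0.0018, -0.001 ,  0.0013]), 'joint_torque': array([  0.0009, -34.004 , -30.2586,   0.072 ,   0.0238,  -0.    ]), 'tool_pos': array([ 0.1838, -0.5184,  0.2055]), 'ee_rot': array([3.1415, 0.    , 0.3408]), 'wrist_force': array([ 0.669 ,  0.1853, -0.5318]), 'wrist_torque': array([ 0.0339,  0.0291, -0.0561]), 'finger_force': 0.0, 'width': 0.09419127574557236}
```

View pics/top0.png

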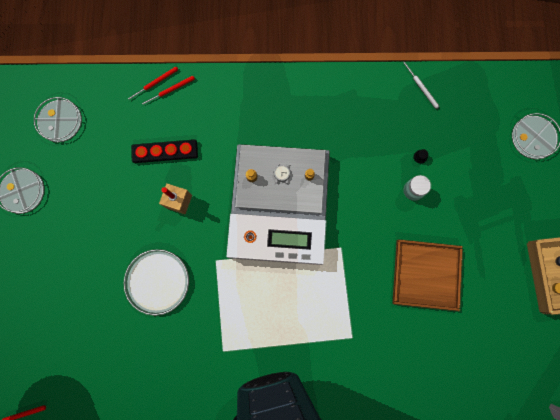

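View pics/side0.png

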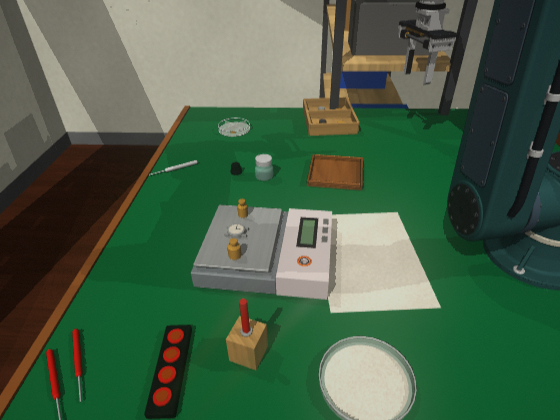

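Top view: pan with weights at (251,175) and (309,174), watch (283,173). Hole is at (250,237), dish (157,282), tray (428,276), stand with stylus (174,198). Left are cups (165,151), right are loupe (421,156) and jar (419,187). The side view agrees: hole (304,261), stylus (244,316), weights (234,249) and (242,208).

```bash
python3 - <<'E'
from h import *
np.set_printoptions(precision=4,suppress=True)
S={n:snapshot(n) for n in('top','side')}
C={}
def blob(n,box,f):
    x0,y0,x1,y1=box; hsv=cv2.cvtColor(S[n]['img'],cv2.COLOR_RGB2HSV)[y0:y1,x0:x1].astype(int)
    m=f(hsv[...,0],hsv[...,1],hsv[...,2]).astype(np.uint8)
    k,l,st,c=cv2.connectedComponentsWithStats(m); i=1+np.argmax(st[1:,4]); ys,xs=np.where(l==i)
    return np.c_[xs+x0,ys+y0]
orange=lambda h,s,v:(h<22)&(s>110)&(v>90)
red=lambda h,s,v:((h<6)|(h>172))&(s>150)&(v>60)
for nm,bt,bs,f in [('ring',(235,222,265,252),(285,245,325,275),orange)]:
    p=[blob('top',bt,f),blob('side',bs,f)]
    e=[cv2.minEnclosingCircle(q.astype(np.float32)) if 0 else ((q.min(0)+q.max(0))/2) for q in p]
    print(nm,e,[len(q) for q in p],tri(S['top'],e[0],S['side'],e[1]))
for n,b in (('top',(155,178,192,205)),('side',(230,290,260,345))):
    q=blob(n,b,red); print('handle',n,len(q),q.min(0),q.max(0),q.mean(0)); 
    for y in range(q[:,1].min(),q[:,1].max()+1): 
        xs=q[q[:,1]==y,0]; print((y,xs.min(),xs.max()),end=' ')
    print()
for t in 'weight_a_mid weight_b_mid watch_mid stand dish wbox scale'.split():
    for n in S:
        for r in finder.masks_of(n,t)[:3]:
            ys,xs=np.where(r['region']); print(t,n,round(r['confidence'],2),np.round(r['xy'],1),len(xs),xs.min(),xs.max(),ys.min(),ys.max(),'rect',cv2.minAreaRect(np.c_[xs,ys].astype(np.float32)))
def crop(n,b,w,h): return cv2.resize(S[n]['img'][b[1]:b[3],b[0]:b[2]],(w,h),interpolation=cv2.INTER_CUBIC)
a=np.hstack([crop('top',(240,160,320,190),800,300)])
b=np.hstack([crop('top',(150,175,190,215),300,300),crop('side',(220,290,275,345),250,300)[:, :250],crop('top',(235,222,265,252),250,300)])
cv2.imwrite('pics/c1.png',np.vstack([a,b])[...,::-1])
E
```

```text
ring [array([249.5, 236.5]), array([304. , 260.5])] [65, 64] (array([0.5009, 0.0936, 0.0501]), np.float64(0.0008477266907506765))
handle top 54 [162 188] [174 197] [167.3333 192.3704]
(188, np.int64(162), np.int64(165)) (189, np.int64(162), np.int64(166)) (190, np.int64(162), np.int64(167)) (191, np.int64(162), np.int64(168)) (192, np.int64(164), np.int64(170)) (193, np.int64(166), np.int64(171)) (194, np.int64(167), np.int64(171)) (195, np.int64(168), np.int64(172)) (196, np.int64(169), np.int64(174)) (197, np.int64(171), np.int64(173)) 
handle side 229 [240 299] [249 332] [244.2183 315.5502]
(299, np.int64(242), np.int64(244)) (300, np.int64(240), np.int64(245)) (301, np.int64(240), np.int64(246)) (302, np.int64(240), np.int64(246)) (303, np.int64(240), np.int64(246)) (304, np.int64(240), np.int64(246)) (305, np.int64(240), np.int64(246)) (306, np.int64(240), np.int64(246)) (307, np.int64(240), np.int64(246)) (308, np.int64(240), np.int64(246)) (309, np.int64(240), np.int64(246)) (310, np.int64(241), np.int64(247)) (311, np.int64(241), np.int64(247)) (312, np.int64(241), np.int64(2
[... 2053 characters left out ...]
878906, 193.00001525878906), (15.55634880065918, 7.071067810058594), 45.0)
wbox side 0.58 [335.6 173.1] 1669 307 362 156 189 rect ((334.6915283203125, 171.90380859375), (54.827423095703125, 32.305301666259766), 2.385944128036499)
scale top 0.67 [277.8 209.8] 10565 226 328 144 264 rect ((277.10919189453125, 203.7614288330078), (97.9810562133789, 117.17774963378906), 2.7927021980285645)
scale side 0.96 [267.2 251.8] 10337 191 331 205 299 rect ((261.4797058105469, 250.28424072265625), (137.6492919921875, 88.5600814819336), 4.085616588592529)
scale side 0.47 [169.9 372.3] 2631 145 191 325 418 rect ((169.27059936523438, 371.7823486328125), (29.9364070892334, 99.4626235961914), 12.528807640075684)
```

View pics/c1.png

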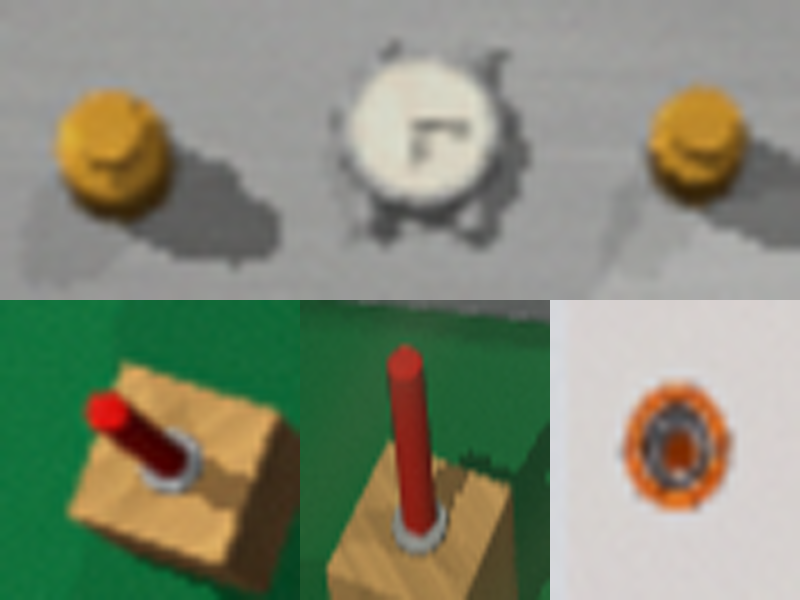

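```bash
python3 - <<'E'
from h import *
np.set_printoptions(precision=4,suppress=True)
S={n:snapshot(n) for n in('top','side')}; t,s=S['top'],S['side']
def blob(n,box,lo,hi):
    x0,y0,x1,y1=box; m=cv2.inRange(cv2.cvtColor(S[n]['img'],cv2.COLOR_RGB2HSV)[y0:y1,x0:x1],lo,hi)
    k,l,st,c=cv2.connectedComponentsWithStats(m); i=1+np.argmax(st[1:,4]); a=st[i]
    return np.array([a[0]+x0+(a[2]-1)/2,a[1]+y0+(a[3]-1)/2]),a[2:].tolist()
for nm,bt,bs in [('A',(240,162,268,190),(220,235,250,265)),('B',(298,162,322,188),(230,193,256,222))]:
    p,q=blob('top',bt,(10,110,60),(30,255,255)),blob('side',bs,(10,110,60),(30,255,255)); print(nm,p,q,tri(t,p[0],s,q[0]))
print('watch',tri(t,(281.7,172.5),s,(235.8,230.5)), atz(t,(281.7,172.5),.067),atz(s,(235.8,230.5),.067))
print('handletop',tri(t,(163.8,189.2),s,(242.7,300.6)),atz(t,(163.8,189.2),.135),atz(s,(242.7,300.6),.135))
print('handlebot',tri(t,(172.4,195.8),s,(246,331.7)),atz(t,(172.4,195.8),.062),atz(s,(246,331.7),.064))
print('ring',atz(t,(249.5,236.5),.05),atz(s,(304,260.5),.05))
print('dish',tri(t,(156.5,282),s,(366.5,380)),'wbox',atz(t,(428,275.5),.01),atz(s,(335.5,171.5),.01))
for th in('scale',):
    m=max(finder.masks_of('top',th),key=lambda r:r['confidence'])['region']; ys,xs=np.where(m)
    L=[(y,xs[ys==y].min()) for y in range(215,255,5)];Rr=[(y,xs[ys==y].max()) for y in range(215,255,5)]
    for E in(L,Rr):
        P=np.array([atz(t,(x,y),.05) for y,x in E]); print('edge',P[0],P[-1],np.degrees(np.polyfit(P[:,0],P[:,1],1)[0]))
big=np.hstack([cv2.resize(t['img'][140:270,220:340],(400,433),interpolation=cv2.INTER_CUBIC),cv2.resize(s['img'][205:300,185:295],(400,433),interpolation=cv2.INTER_CUBIC)])
cv2.imwrite('pics/c2.png',big[...,::-1])
E
```

```text
A (array([251., 175.]), [11, 13, 108]) (array([233.5, 248.5]), [14, 22, 227]) (array([0.64  , 0.0895, 0.0734]), np.float64(0.00022350031901427253))
B (array([309.5, 174. ]), [10, 11, 82]) (array([242.5, 208. ]), [10, 19, 149]) (array([ 0.6408, -0.0439,  0.0743]), np.float64(0.0010000820969081846))
watch (array([0.6478, 0.0195, 0.0613]), np.float64(0.0011422262922297377)) [0.6475 0.0195 0.067 ] [0.6451 0.0266 0.067 ]
handletop (array([0.5934, 0.2708, 0.1346]), np.float64(0.0009220805901030082)) [0.5943 0.2707 0.135 ] [0.5924 0.2713 0.135 ]
handlebot (array([0.5942, 0.2715, 0.0585]), np.float64(0.0014199863966092388)) [0.5949 0.2706 0.062 ] [0.5918 0.2757 0.064 ]
ring [0.5018 0.0935 0.05  ] [0.5001 0.0936 0.05  ]
dish (array([0.3984, 0.3156, 0.0054]), np.float64(0.0013675544274771732)) wbox [ 0.4136 -0.321   0.01  ] [ 0.4143 -0.312   0.01  ]
edge [0.5517 0.1389 0.05  ] [0.471  0.1445 0.05  ] -4.482136223539344
edge [ 0.551  -0.0798  0.05  ] [ 0.4705 -0.0738  0.05  ] -3.5252638591932346
```

Emit:
{"method": "drive_tool", "body": {"deltas": "0 0 0 0 0 0.217 60; 0 0 0 0 0 0.217 60; 0 0 0 0 0 0.217 60"}}

```text
time: 2.75
tool_pos: [0.1838, -0.5184, 0.2055]
ee_rot: [3.141, -0.0, -0.004]
wrist_force: [-0.1, 0.7, 0.6]
width: 0.0739
finger_force: 0.0
```

View pics/c2.png

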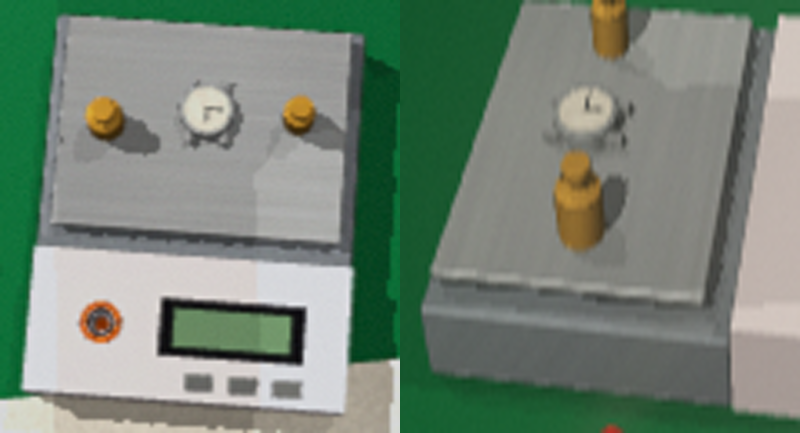

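The crop shows the watch with its lugs up and down in the picture (yaw about -5°) at top pixel (282,172.5), and the scale yawed about -4°. I'll take the smaller weight first.

Emit:
{"method": "drive_tool", "body": {"deltas": "0.5 -0.5 0 0 0 0 50; 0.8 -0.8 0 0 0 0 50; 1 -1 0 0 0 0 50"}}

```text
time: 3.05
tool_pos: [0.2849, -0.417, 0.2056]
ee_rot: [-3.141, -0.001, -0.001]
wrist_force: [-0.4, 0.8, -0.1]
width: 0.051
finger_force: 0.0
```

Emit:
{"method": "drive_tool", "body": {"deltas": "0.35 -0.35 0 0 0 0 50; 0.7 -0.7 0 0 0 0 50; 1 -1 0 0 0 0 50"}}

```text
time: 3.35
tool_pos: [0.3852, -0.3165, 0.2058]
ee_rot: [3.141, -0.001, 0.001]
wrist_force: [-0.1, 0.0, 0.3]
width: 0.05
finger_force: 0.0
```

Emit:
{"method": "drive_tool", "body": {"deltas": "0.35 -0.35 0 0 0 0 50; 0.7 -0.7 0 0 0 0 50; 1 -1 0 0 0 0 50"}}

```text
time: 3.65
tool_pos: [0.4853, -0.2164, 0.2057]
ee_rot: [3.141, -0.001, 0.001]
wrist_force: [-0.6, -1.7, -0.4]
width: 0.0504
finger_force: 0.0
```

Emit:
{"method": "drive_tool", "body": {"deltas": "0.35 -0.35 0 0 0 0 50; 0.7 -0.7 0 0 0 0 50; 1 -1 0 0 0 0 50"}}

```text
time: 3.95
tool_pos: [0.5853, -0.1163, 0.2055]
ee_rot: [-3.142, -0.0, 0.001]
wrist_force: [0.1, -0.8, -0.5]
width: 0.0501
finger_force: 0.0
```

Emit:
{"method": "drive_tool", "body": {"deltas": "0.3 -0.4 0 0 0 0 50; 0.57 -0.745 0 0 0 0 50; 0.57 -0.745 0 0 0 0 50; 0.57 -0.745 0 0 0 0 50"}}

```text
time: 4.35
tool_pos: [0.6409, -0.0432, 0.2048]
ee_rot: [3.141, 0.001, 0.002]
wrist_force: [-0.5, -0.7, -0.5]
width: 0.0499
finger_force: 0.0
```

Emit:
{"method": "drive_tool", "body": {"deltas": "0 0 0.4 0 0 0 50; 0 0 0.8 0 0 0 50; 0 0 1 0 0 0 50"}}

```text
time: 4.65
tool_pos: [0.6379, -0.0455, 0.1017]
ee_rot: [-3.141, 0.006, -0.002]
wrist_force: [-0.1, -0.1, -0.4]
width: 0.0501
finger_force: 0.0
```

Emit:
{"method": "drive_tool", "body": {"deltas": "0 0 0.25 0 0 0 50; 0 0 0.455 0 0 0 50; 0 0 0.455 0 0 0 50; 0 0 0.455 0 0 0 15; 0 0 0.455 0 0 0 15"}}

```text
time: 5.15
tool_pos: [0.6412, -0.0448, 0.0615]
ee_rot: [3.141, -0.002, -0.001]
wrist_force: [-0.3, -0.4, -0.1]
width: 0.0371
finger_force: 0.0
```

Emit:
{"method": "drive_tool", "body": {"deltas": "0 0 0 0 0 0 15; 0 0 0 0 0 0 15; 0 0 0 0 0 0 15; 0 0 0 0 0 0 15"}}

```text
time: 5.55
tool_pos: [0.6413, -0.0439, 0.0609]
ee_rot: [3.141, -0.001, 0.0]
wrist_force: [0.0, 0.2, 3.2]
width: 0.0214
finger_force: 30.0
```

Emit:
{"method": "drive_tool", "body": {"deltas": "0 0 -0.3 0 0 0 15; 0 0 -0.6 0 0 0 15; 0 0 -0.9 0 0 0 15; 0 0 -0.9 0 0 0 15"}}

```text
time: 5.95
tool_pos: [0.6436, -0.0442, 0.1555]
ee_rot: [3.14, -0.01, 0.0]
wrist_force: [-0.3, -0.0, 0.4]
width: 0.0209
finger_force: 30.0
```

```bash
python3 - <<'E'
from h import *
a=snapshot('side');b=snapshot('top')
cv2.imwrite('pics/g1.png',np.hstack([a['img'][140:300,180:340],b['img'][130:290,220:380]]).repeat(2,0).repeat(2,1)[...,::-1])
E
```

```text
(no output)
```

View pics/g1.png

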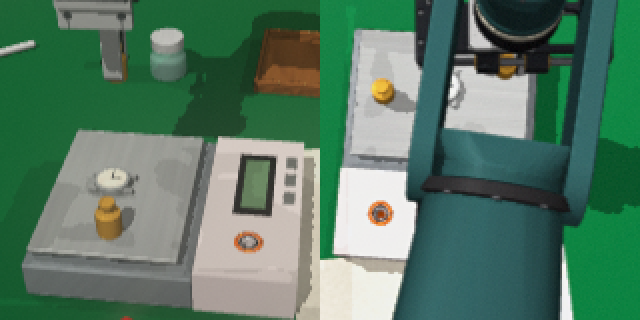

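Side crop shows the small weight upright between the fingers, and top crop agrees; the big weight and watch are undisturbed. Carrying it to the tray.

Emit:
{"method": "drive_tool", "body": {"deltas": "-0.25 0.35 0 0 0 0 15; -0.5 0.7 0 0 0 0 15; -0.7 1 0 0 0 0 15"}}

```text
time: 6.35
tool_pos: [0.5682, -0.1445, 0.1463]
ee_rot: [-3.14, 0.006, 0.0]
wrist_force: [0.5, -0.3, -1.0]
width: 0.0211
finger_force: 30.0
```

Emit:
{"method": "drive_tool", "body": {"deltas": "-0.25 0.35 0 0 0 0 15; -0.5 0.7 0 0 0 0 15; -0.7 1 0 0 0 0 15"}}

```text
time: 6.65
tool_pos: [0.498, -0.2446, 0.1466]
ee_rot: [-3.139, 0.005, -0.001]
wrist_force: [0.6, -0.4, -1.0]
width: 0.021
finger_force: 30.0
```

Emit:
{"method": "drive_tool", "body": {"deltas": "-0.2 0.3 0 0 0 0 15; -0.4 0.6 0 0 0 0 15; -0.6 0.74 0 0 0 0 15; -0.6 0.74 0 0 0 0 15"}}

```text
time: 7.05
tool_pos: [0.4376, -0.3188, 0.1467]
ee_rot: [-3.139, 0.005, -0.004]
wrist_force: [-0.6, -0.1, -1.4]
width: 0.0211
finger_force: 30.0
```

Emit:
{"method": "drive_tool", "body": {"deltas": "0 0 0.3 0 0 0 15; 0 0 0.6 0 0 0 15; 0 0 0.9 0 0 0 15; 0 0 0.9 0 0 0 15"}}

```text
time: 7.45
tool_pos: [0.4375, -0.3136, 0.0529]
ee_rot: [-3.132, 0.01, 0.001]
wrist_force: [-0.1, 0.3, -1.7]
width: 0.021
finger_force: 30.0
```

Emit:
{"method": "drive_tool", "body": {"deltas": "0 0 0.2 0 0 0 15; 0 0 0.35 0 0 0 15; 0 0 0.47 0 0 0 15; 0 0 0.47 0 0 0 15; 0 0 0.475 0 0 0 15"}}

```text
time: 7.95
tool_pos: [0.4411, -0.3179, 0.0128]
ee_rot: [3.141, -0.0, 0.0]
wrist_force: [-0.5, -0.6, -0.8]
width: 0.0211
finger_force: 30.0
```

Emit:
{"method": "drive_tool", "body": {"deltas": "0 0 0.015 0 0 0 15; 0 0 0.015 0 0 0 45; 0 0 0.015 0 0 0 45; 0 0 0.015 0 0 0 45; 0 0 0.015 0 0 0 45"}}

```text
time: 8.45
tool_pos: [0.441, -0.3181, 0.0113]
ee_rot: [3.141, -0.0, -0.0]
wrist_force: [0.3, 0.1, -0.9]
width: 0.0445
finger_force: 0.0
```

Emit:
{"method": "drive_tool", "body": {"deltas": "0 0 0 0 0 0 45; 0 0 -0.2 0 0 0 45; 0 0 -0.5 0 0 0 45; 0 0 -0.9 0 0 0 45"}}

```text
time: 8.85
tool_pos: [0.4395, -0.3168, 0.0998]
ee_rot: [-3.138, 0.004, -0.0]
wrist_force: [0.5, 0.0, 0.1]
width: 0.045
finger_force: 0.0
```

Emit:
{"method": "drive_tool", "body": {"deltas": "0 0 -0.3 0 0 0 50; 0 0 -0.6 0 0 0 50; 0 0 -0.6 0 0 0 50"}}

```text
time: 9.15
tool_pos: [0.4431, -0.3198, 0.1667]
ee_rot: [3.134, -0.008, 0.0]
wrist_force: [0.2, -0.7, -0.4]
width: 0.0502
finger_force: 0.0
```

```bash
python3 - <<'E'
from h import *
np.set_printoptions(precision=4,suppress=True)
a=snapshot('side');b=snapshot('top'); hsv=cv2.cvtColor(a['img'],cv2.COLOR_RGB2HSV)
print(robot.get_obs()['tool_pos'],robot.get_obs()['time'])
m=cv2.inRange(hsv[140:192,300:370],(10,110,110),(30,255,255)); ys,xs=np.where(m); print(len(xs))
for t in('weight_a_mid','weight_b_mid','watch_mid'): print(t,finder.landmark_of('side',t))
cv2.imwrite('pics/g2.png',np.hstack([cv2.resize(a['img'][140:200,300:370],(400,343)),cv2.resize(a['img'][195:275,200:290],(386,343))])[...,::-1])
E
```

```text
[ 0.441  -0.3181  0.1613] 9.25
1098
weight_a_mid [{'xy': [232.2, 248.0], 'confidence': 0.81}]
weight_b_mid [{'xy': [325.7, 161.7], 'confidence': 0.58}]
watch_mid [{'xy': [238.2, 234.9], 'confidence': 0.59}]
```

View pics/g2.png

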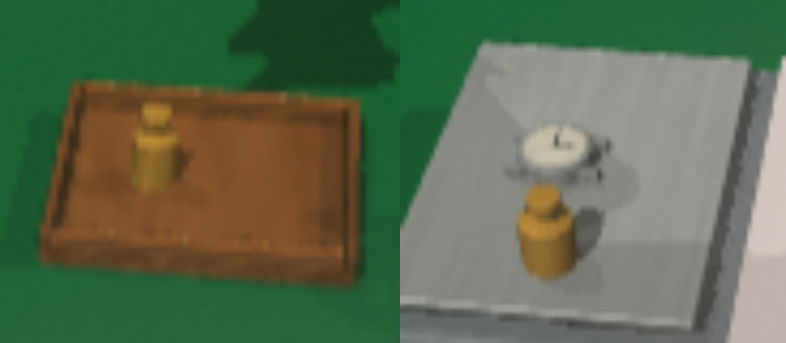

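The small weight stands in the tray (side px ~(327,166)). On to the big weight.

Emit:
{"method": "drive_tool", "body": {"deltas": "0.2 -0.4 0 0 0 0 46; 0.35 -0.8 0 0 0 0 46; 0.45 -1 0 0 0 0 46"}}

```text
time: 9.7
tool_pos: [0.4856, -0.2149, 0.1589]
ee_rot: [-3.139, 0.003, 0.002]
wrist_force: [0.0, -0.2, 0.7]
width: 0.0459
finger_force: 0.0
```

Emit:
{"method": "drive_tool", "body": {"deltas": "0.2 -0.4 0 0 0 0 46; 0.35 -0.8 0 0 0 0 46; 0.45 -1 0 0 0 0 46"}}

```text
time: 10.0
tool_pos: [0.5306, -0.1146, 0.1589]
ee_rot: [-3.139, 0.003, 0.003]
wrist_force: [-0.7, -0.3, 0.3]
width: 0.0457
finger_force: 0.0
```

Emit:
{"method": "drive_tool", "body": {"deltas": "0.2 -0.4 0 0 0 0 46; 0.35 -0.8 0 0 0 0 46; 0.45 -1 0 0 0 0 46"}}

```text
time: 10.3
tool_pos: [0.5755, -0.0146, 0.1587]
ee_rot: [-3.14, 0.004, 0.003]
wrist_force: [-0.4, -1.3, -0.8]
width: 0.0458
finger_force: 0.0
```

Emit:
{"method": "drive_tool", "body": {"deltas": "0.2 -0.4 0 0 0 0 46; 0.35 -0.8 0 0 0 0 46; 0.45 -1 0 0 0 0 46; 0.64 -1 0 0 0 0 46"}}

```text
time: 10.7
tool_pos: [0.6387, 0.0857, 0.1586]
ee_rot: [-3.141, 0.004, 0.005]
wrist_force: [0.3, -0.1, 0.1]
width: 0.0462
finger_force: 0.0
```

Emit:
{"method": "drive_tool", "body": {"deltas": "0 -0.074 0 0 0 0 46; 0 -0.074 0.2 0 0 0 46; 0 -0.074 0.4 0 0 0 46; 0 -0.074 0.5 0 0 0 46"}}

```text
time: 11.1
tool_pos: [0.6376, 0.0893, 0.1074]
ee_rot: [3.141, 0.006, -0.0]
wrist_force: [0.9, -0.2, 0.2]
width: 0.046
finger_force: 0.0
```

Emit:
{"method": "drive_tool", "body": {"deltas": "0 0 0.2 0 0 0 46; 0 0 0.4 0 0 0 46; 0 0 0.51 0 0 0 46; 0 0 0.51 0 0 0 46; 0 0 0.51 0 0 0 18"}}

```text
time: 11.6
tool_pos: [0.64, 0.0894, 0.0605]
ee_rot: [3.142, -0.0, -0.0]
wrist_force: [0.2, 0.3, 0.9]
width: 0.0409
finger_force: 0.0
```

Emit:
{"method": "drive_tool", "body": {"deltas": "0 0 0 0 0 0 18; 0 0 0 0 0 0 18; 0 0 0 0 0 0 18; 0 0 0 0 0 0 18; 0 0 0 0 0 0 18"}}

```text
time: 12.1
tool_pos: [0.6405, 0.0896, 0.0612]
ee_rot: [-3.141, -0.002, -0.0]
wrist_force: [-0.1, 0.1, 4.7]
width: 0.0254
finger_force: 30.0
```

Emit:
{"method": "drive_tool", "body": {"deltas": "0 0 -0.3 0 0 0 18; 0 0 -0.6 0 0 0 18; 0 0 -0.9 0 0 0 18; 0 0 -1 0 0 0 18"}}

```text
time: 12.5
tool_pos: [0.6413, 0.0895, 0.1635]
ee_rot: [-3.142, -0.006, -0.0]
wrist_force: [0.9, -0.7, -0.2]
width: 0.0253
finger_force: 30.0
```

Emit:
{"method": "drive_tool", "body": {"deltas": "-0.2 0.3 0 0 0 0 18; -0.4 0.7 0 0 0 0 18; -0.6 1 0 0 0 0 18"}}

```text
time: 12.8
tool_pos: [0.5783, -0.012, 0.158]
ee_rot: [3.141, 0.003, 0.0]
wrist_force: [0.4, -0.3, 0.1]
width: 0.025
finger_force: 30.0
```

Emit:
{"method": "drive_tool", "body": {"deltas": "-0.2 0.35 0 0 0 0 18; -0.4 0.7 0 0 0 0 18; -0.6 1 0 0 0 0 18"}}

```text
time: 13.1
tool_pos: [0.518, -0.1119, 0.1581]
ee_rot: [-3.141, 0.003, -0.001]
wrist_force: [0.6, -0.9, -0.6]
width: 0.0251
finger_force: 30.0
```

Emit:
{"method": "drive_tool", "body": {"deltas": "-0.2 0.35 0 0 0 0 18; -0.4 0.7 0 0 0 0 18; -0.6 1 0 0 0 0 18"}}

```text
time: 13.4
tool_pos: [0.4581, -0.2117, 0.1583]
ee_rot: [-3.141, 0.002, -0.0]
wrist_force: [0.3, 0.1, -0.8]
width: 0.0256
finger_force: 30.0
```

Emit:
{"method": "drive_tool", "body": {"deltas": "-0.25 0.35 0 0 0 0 18; -0.5 0.7 0 0 0 0 18; -0.75 1 0 0 0 0 18; -0.75 1.0 0 0 0 0 18"}}

```text
time: 13.8
tool_pos: [0.3815, -0.3132, 0.1583]
ee_rot: [-3.141, 0.003, -0.006]
wrist_force: [-0.1, 1.0, -1.7]
width: 0.0253
finger_force: 30.0
```

Emit:
{"method": "drive_tool", "body": {"deltas": "0 0.07 0 0 0 0 18; 0 0.07 0.3 0 0 0 18; 0 0.07 0.6 0 0 0 18; 0 0.07 0.9 0 0 0 18; 0 0.07 0.95 0 0 0 18"}}

```text
time: 14.3
tool_pos: [0.3832, -0.3141, 0.0601]
ee_rot: [-3.135, 0.006, 0.002]
wrist_force: [-0.4, 0.9, -1.2]
width: 0.025
finger_force: 30.0
```

Emit:
{"method": "drive_tool", "body": {"deltas": "0 0 0.25 0 0 0 18; 0 0 0.4 0 0 0 18; 0 0 0.52 0 0 0 18; 0 0 0.535 0 0 0 18; 0 0 0.535 0 0 0 18"}}

```text
time: 14.8
tool_pos: [0.3854, -0.3176, 0.012]
ee_rot: [3.141, -0.001, 0.001]
wrist_force: [-0.6, -0.6, 0.2]
width: 0.0255
finger_force: 30.0
```

Emit:
{"method": "drive_tool", "body": {"deltas": "0 0 0.008 0 0 0 18; 0 0 0.008 0 0 0 46; 0 0 0.008 0 0 0 46; 0 0 0.008 0 0 0 46; 0 0 0.008 0 0 0 46"}}

```text
time: 15.3
tool_pos: [0.385, -0.3177, 0.011]
ee_rot: [3.141, -0.0, -0.0]
wrist_force: [-0.1, -0.1, -0.3]
width: 0.0458
finger_force: 0.0
```

Emit:
{"method": "drive_tool", "body": {"deltas": "0 0 0 0 0 0 46; 0 0 -0.2 0 0 0 46; 0 0 -0.5 0 0 0 46; 0 0 -0.9 0 0 0 46; 0 0 -1 0 0 0 60"}}

```text
time: 15.8
tool_pos: [0.3869, -0.3196, 0.1157]
ee_rot: [3.135, -0.006, 0.0]
wrist_force: [0.4, -0.2, 1.3]
width: 0.0512
finger_force: 0.0
```

Emit:
{"method": "drive_tool", "body": {"deltas": "0.3 -0.4 -0.3 0 0 0 60; 0.55 -0.75 -0.5 0 0 0 60; 0.8 -1 -0.5 0 0 0 60"}}

```text
time: 16.1
tool_pos: [0.4667, -0.217, 0.1637]
ee_rot: [3.139, -0.005, -0.001]
wrist_force: [-0.0, -0.7, -0.1]
width: 0.0601
finger_force: 0.0
```

Emit:
{"method": "drive_tool", "body": {"deltas": "0.3 -0.4 0 0 0 0 60; 0.55 -0.75 0 0 0 0 60; 0.8 -1 0 0 0 0 60"}}

```text
time: 16.4
tool_pos: [0.5454, -0.115, 0.1598]
ee_rot: [-3.141, 0.001, 0.002]
wrist_force: [-0.4, -1.0, -0.3]
width: 0.0601
finger_force: 0.0
```

```bash
python3 - <<'E'
from h import *
np.set_printoptions(precision=4,suppress=True)
a=snapshot('side');b=snapshot('top')
print(robot.get_obs()['tool_pos'],robot.get_obs()['time'])
for c in('side','top'):
  for t in('weight_a_mid','weight_b_mid','watch_mid'): print(c,t,[(np.round(q['xy'],1),round(q['confidence'],2)) for q in finder.landmark_of(c,t)])
cv2.imwrite('pics/g3.png',np.hstack([cv2.resize(a['img'][140:200,300:370],(400,343)),cv2.resize(a['img'][195:275,200:290],(386,343))])[...,::-1])
E
```

```text
[ 0.5465 -0.1141  0.1592] 16.5
side weight_a_mid [(array([348.1, 164.4]), 0.57)]
side weight_b_mid [(array([324.5, 165.5]), 0.55)]
side watch_mid [(array([237.4, 231.7]), 0.82)]
top weight_a_mid [(array([430. , 290.6]), 0.51)]
top weight_b_mid [(array([431. , 260.2]), 0.41)]
top watch_mid [(array([285.7, 172.4]), 0.79)]
```

View pics/g3.png

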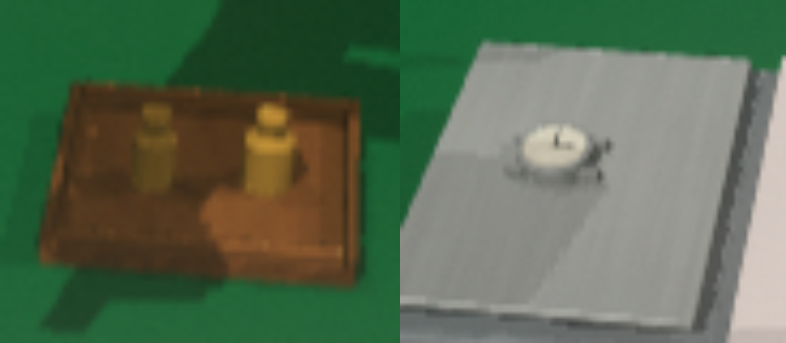

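Both weights stand in the tray (side px (325,165) and (348,164)); the watch is alone on the pan. Now the watch.

Emit:
{"method": "drive_tool", "body": {"deltas": "0.3 -0.3 0 0 0 0 60; 0.7 -0.7 0 0 0 0 60; 1 -1 0 0 0 0 60"}}

```text
time: 17.1
tool_pos: [0.6455, -0.0183, 0.1612]
ee_rot: [3.141, -0.001, -0.004]
wrist_force: [1.2, -0.4, 0.4]
width: 0.06
finger_force: 0.0
```

Emit:
{"method": "drive_tool", "body": {"deltas": "0.012 -0.3 0 0 0 0.055 60; 0.012 -0.385 0 0 0 0.055 60; 0.012 -0.385 0 0 0 0.055 60"}}

```text
time: 17.4
tool_pos: [0.6457, 0.0209, 0.1607]
ee_rot: [3.141, 0.0, -0.084]
wrist_force: [0.0, -0.4, 0.8]
width: 0.0599
finger_force: 0.0
```

Emit:
{"method": "drive_tool", "body": {"deltas": "0 0 0.3 0 0 0 60; 0 0 0.6 0 0 0 60; 0 0 0.8 0 0 0 60; 0 0 0.9 0 0 0 60; 0 0 0.9 0 0 0 60"}}

```text
time: 17.9
tool_pos: [0.6447, 0.0192, 0.0693]
ee_rot: [3.141, 0.003, -0.088]
wrist_force: [0.5, 0.8, 0.4]
width: 0.0602
finger_force: 0.0
```

Emit:
{"method": "drive_tool", "body": {"deltas": "0 0 0.08 0 0 0 60; 0 0 0.13 0 0 0 60; 0 0 0.13 0 0 0 60; 0 0 0.13 0 0 0 30; 0 0 0.13 0 0 0 30"}}

```text
time: 18.4
tool_pos: [0.6465, 0.0211, 0.0583]
ee_rot: [3.142, -0.001, -0.086]
wrist_force: [0.0, 0.5, -0.2]
width: 0.0473
finger_force: 0.0
```

Emit:
{"method": "drive_tool", "body": {"deltas": "0 0 0 0 0 0 30; 0 0 0 0 0 0 30; 0 0 0 0 0 0 30; 0 0 0 0 0 0 30"}}

```text
time: 18.8
tool_pos: [0.6464, 0.0211, 0.0581]
ee_rot: [-3.142, -0.001, -0.086]
wrist_force: [0.3, 0.7, 1.9]
width: 0.037
finger_force: 30.0
```

Emit:
{"method": "drive_tool", "body": {"deltas": "0 0 -0.1 0 0 0 30; 0 0 -0.3 0 0 0 30; 0 0 -0.5 0 0 0 30; 0 0 -0.5 0 0 0 30"}}

```text
time: 19.2
tool_pos: [0.6483, 0.0208, 0.1119]
ee_rot: [-3.141, -0.007, -0.086]
wrist_force: [0.9, -0.5, -0.8]
width: 0.0374
finger_force: 30.0
```

Emit:
{"method": "drive_tool", "body": {"deltas": "-0.3 0 -0.3 0 0 -0.055 30; -0.7 0 -0.3 0 0 -0.055 30; -1 0 -0.3 0 0 -0.055 30; -1 0 -0.3 0 0 -0.055 30"}}

```text
time: 19.6
tool_pos: [0.5426, 0.0302, 0.1366]
ee_rot: [-3.141, 0.004, 0.001]
wrist_force: [-0.0, -0.1, -0.8]
width: 0.037
finger_force: 30.0
```

Emit:
{"method": "drive_tool", "body": {"deltas": "-0.3 -0.3 0 0 0 0 30; -0.7 -0.7 0 0 0 0 30; -1 -1 0 0 0 0 30"}}

```text
time: 19.9
tool_pos: [0.4457, 0.1303, 0.1368]
ee_rot: [-3.141, 0.001, -0.002]
wrist_force: [-0.6, 1.5, -0.0]
width: 0.037
finger_force: 30.0
```

Emit:
{"method": "drive_tool", "body": {"deltas": "-0.2 -0.4 0 0 0 0 30; -0.35 -0.7 0 0 0 0 30; -0.48 -1 0 0 0 0 30"}}

```text
time: 20.2
tool_pos: [0.3978, 0.231, 0.1373]
ee_rot: [3.142, -0.0, 0.0]
wrist_force: [0.2, -0.2, -1.6]
width: 0.0368
finger_force: 30.0
```

Emit:
{"method": "drive_tool", "body": {"deltas": "0 -0.3 0 0 0 0 30; 0 -0.6 0 0 0 0 30; 0 -0.85 0 0 0 0 30; 0 -0.85 0 0 0 0 30; 0 -0.85 0 0 0 0 30"}}

```text
time: 20.7
tool_pos: [0.3985, 0.3146, 0.1368]
ee_rot: [3.14, 0.001, 0.001]
wrist_force: [0.4, -0.2, -0.6]
width: 0.0369
finger_force: 30.0
```

Emit:
{"method": "drive_tool", "body": {"deltas": "0 0 0.3 0 0 0 30; 0 0 0.6 0 0 0 30; 0 0 0.9 0 0 0 30; 0 0 1 0 0 0 30; 0 0 1 0 0 0 30"}}

```text
time: 21.2
tool_pos: [0.3975, 0.313, 0.0359]
ee_rot: [3.139, 0.004, -0.001]
wrist_force: [0.5, 0.1, -0.8]
width: 0.0371
finger_force: 30.0
```

Emit:
{"method": "drive_tool", "body": {"deltas": "0 0 0.15 0 0 0 30; 0 0 0.25 0 0 0 30; 0 0 0.29 0 0 0 30; 0 0 0.3 0 0 0 30; 0 0 0.3 0 0 0 30"}}

```text
time: 21.7
tool_pos: [0.3989, 0.3148, 0.0083]
ee_rot: [-3.141, -0.001, -0.0]
wrist_force: [0.4, -0.1, -2.1]
width: 0.037
finger_force: 30.0
```

Emit:
{"method": "drive_tool", "body": {"deltas": "0 0 0 0 0 0 60; 0 0 0 0 0 0 60; 0 0 0 0 0 0 60; 0 0 0 0 0 0 60; 0 0 0 0 0 0 60"}}

```text
time: 22.2
tool_pos: [0.3985, 0.3147, 0.0078]
ee_rot: [-3.142, -0.0, -0.0]
wrist_force: [0.2, -0.8, 0.2]
width: 0.0595
finger_force: 0.0
```

Emit:
{"method": "drive_tool", "body": {"deltas": "0 0 -0.2 0 0 0 60; 0 0 -0.5 0 0 0 60; 0 0 -0.8 0 0 0 60; 0 0 -1 0 0 0 60"}}

```text
time: 22.6
tool_pos: [0.3992, 0.3151, 0.1101]
ee_rot: [-3.14, -0.003, -0.0]
wrist_force: [0.7, 0.8, 0.7]
width: 0.0601
finger_force: 0.0
```

Emit:
{"method": "drive_tool", "body": {"deltas": "0 0 -0.3 0 0 0 50; 0 0 -0.6 0 0 0 50; 0 0 -0.9 0 0 0 50; 0 0 -0.9 0 0 0 50"}}

```text
time: 23.0
tool_pos: [0.4006, 0.316, 0.203]
ee_rot: [-3.136, -0.009, 0.0]
wrist_force: [0.5, 0.7, 0.5]
width: 0.0498
finger_force: 0.0
```

```bash
python3 - <<'E'
from h import *
np.set_printoptions(precision=4,suppress=True)
a=snapshot('side');b=snapshot('top')
print(robot.get_obs()['tool_pos'],robot.get_obs()['time'])
for c in('side','top'):
  for t in('weight_a_mid','weight_b_mid','watch_mid','dish'): print(c,t,[(np.round(q['xy'],1),round(q['confidence'],2)) for q in finder.landmark_of(c,t)])
cv2.imwrite('pics/g4.png',np.hstack([cv2.resize(a['img'][320:420,310:420],(400,364)),cv2.resize(a['img'][280:380,210:310],(364,364))])[...,::-1])
E
```

```text
[0.3986 0.3148 0.1979] 23.1
side weight_a_mid [(array([343.7, 167.4]), 0.54)]
side weight_b_mid [(array([324. , 163.9]), 0.44)]
side watch_mid [(array([365.3, 379.2]), 0.79)]
side dish [(array([365.1, 384.9]), 0.62)]
top weight_a_mid [(array([432.5, 288.2]), 0.56)]
top weight_b_mid [(array([427.7, 260.7]), 0.64)]
top watch_mid [(array([158.4, 280.4]), 0.44)]
top dish [(array([156.8, 280.5]), 0.6)]
```

View pics/g4.png

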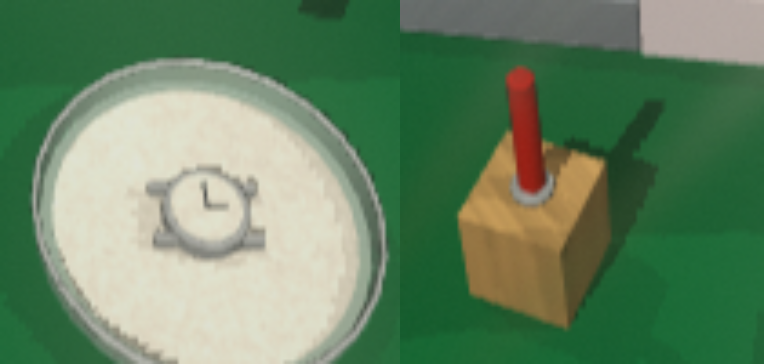

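The watch lies flat in the dish (side px (366,379)); stylus is still upright in its stand. Now to the stylus.

Emit:
{"method": "drive_tool", "body": {"deltas": "0.4 0.1 0 0 0 0 50; 0.8 0.25 0 0 0 0 50; 1 0.4 0 0 0 0 50"}}

```text
time: 23.8
tool_pos: [0.5005, 0.2739, 0.1967]
ee_rot: [3.141, 0.0, -0.001]
wrist_force: [0.1, 0.6, 0.4]
width: 0.0502
finger_force: 0.0
```

Emit:
{"method": "drive_tool", "body": {"deltas": "0.4 0.037 0 0 0 0 40; 0.8 0.037 0 0 0 0 40; 0.95 0.037 0 0 0 0 40; 0.95 0.037 0 0 0 0 40; 0.95 0.037 0 0 0 0 40"}}

```text
time: 24.3
tool_pos: [0.5929, 0.2709, 0.197]
ee_rot: [3.141, 0.002, -0.0]
wrist_force: [0.2, 0.4, -0.9]
width: 0.0402
finger_force: 0.0
```

Emit:
{"method": "drive_tool", "body": {"deltas": "0 0 0.3 0 0 0 40; 0 0 0.6 0 0 0 40; 0 0 0.9 0 0 0 40; 0 0 0.9 0 0 0 40"}}

```text
time: 24.7
tool_pos: [0.5889, 0.2702, 0.1025]
ee_rot: [3.138, 0.01, 0.001]
wrist_force: [-0.3, 0.1, -0.6]
width: 0.0402
finger_force: 0.0
```

Emit:
{"method": "drive_tool", "body": {"deltas": "0 0 0.2 0 0 0 40; 0 0 0.265 0 0 0 40; 0 0 0.265 0 0 0 40; 0 0 0.265 0 0 0 6; 0 0 0.265 0 0 0 6"}}

```text
time: 25.2
tool_pos: [0.5942, 0.2712, 0.083]
ee_rot: [-3.141, -0.003, 0.0]
wrist_force: [0.2, 0.7, 0.3]
width: 0.0273
finger_force: 0.0
```

Emit:
{"method": "drive_tool", "body": {"deltas": "0 0 0 0 0 0 6; 0 0 0 0 0 0 6; 0 0 0 0 0 0 6; 0 0 0 0 0 0 6; 0 0 0 0 0 0 6"}}

```text
time: 25.7
tool_pos: [0.5938, 0.271, 0.0819]
ee_rot: [-3.141, -0.001, -0.0]
wrist_force: [0.6, 0.1, 3.9]
width: 0.0114
finger_force: 30.0
```

Emit:
{"method": "drive_tool", "body": {"deltas": "0 0 -0.12 0 0 0 6; 0 0 -0.3 0 0 0 6; 0 0 -0.5 0 0 0 6; 0 0 -0.7 0 0 0 6; 0 0 -0.8 0 0 0 6"}}

```text
time: 26.2
tool_pos: [0.5942, 0.2711, 0.1638]
ee_rot: [-3.141, -0.003, -0.0]
wrist_force: [0.6, 0.4, 0.5]
width: 0.0118
finger_force: 30.0
```

Emit:
{"method": "drive_tool", "body": {"deltas": "0 0.1 0 0 0 0 6; -0.2 0.3 0 0 0 0 6; -0.4 0.6 0 0 0 0 6; -0.5 0.9 0 0 0 0 6; -0.5 0.9 0 0 0 0 6"}}

```text
time: 26.7
tool_pos: [0.5417, 0.1772, 0.1599]
ee_rot: [3.139, 0.003, -0.004]
wrist_force: [-0.7, 0.1, -1.3]
width: 0.0118
finger_force: 30.0
```

Emit:
{"method": "drive_tool", "body": {"deltas": "-0.2 0.3 0 0 0 0 6; -0.35 0.6 0 0 0 0 6; -0.426 0.875 0 0 0 0 6; -0.426 0.875 0 0 0 0 6; -0.426 0.875 0 0 0 0 6"}}

```text
time: 27.2
tool_pos: [0.5007, 0.0934, 0.1605]
ee_rot: [-3.141, 0.001, -0.001]
wrist_force: [0.3, -0.6, 0.3]
width: 0.0117
finger_force: 30.0
```

Emit:
{"method": "drive_tool", "body": {"deltas": "0 0 0.1 0 0 0 6; 0 0 0.17 0 0 0 6; 0 0 0.17 0 0 0 6; 0 0 0.17 0 0 0 6; 0 0 0.17 0 0 0 6"}}

```text
time: 27.7
tool_pos: [0.501, 0.0938, 0.1441]
ee_rot: [3.141, -0.0, 0.001]
wrist_force: [-0.8, -0.4, -1.1]
width: 0.0115
finger_force: 30.0
```

```bash
python3 - <<'E'
from h import *
np.set_printoptions(precision=4,suppress=True)
a=snapshot('side');b=snapshot('top');o=robot.get_obs()
print(o['tool_pos'],o['ee_rot'],o['time'],o['finger_force'])
p=o['tool_pos']
for dz in(0,.0715): print('expected tip/tcp px',proj(a,p-[0,0,dz]),proj(b,p-[0,0,dz]))
for t in('stylus_tip','hole'): print(t,[(c,[(np.round(q['xy'],1),round(q['confidence'],2)) for q in finder.landmark_of(c,t)]) for c in('side','top')])
cv2.imwrite('pics/g5.png',np.hstack([cv2.resize(a['img'][210:280,270:340],(420,420),interpolation=cv2.INTER_CUBIC),cv2.resize(b['img'][205:265,220:280],(360,420),interpolation=cv2.INTER_CUBIC)])[...,::-1])
E
```

```text
[0.5011 0.0936 0.1445] [ 3.1416 -0.0007  0.0002] 27.8 29.999915063381195
expected tip/tcp px [304.4421 223.4277] [245.8252 231.7325]
expected tip/tcp px [303.7028 251.9707] [248.6352 235.6488]
stylus_tip [('side', [(array([305.6, 252.7]), 0.7), (array([346.9, 164.4]), 0.68), (array([263.9, 177.7]), 0.56)]), ('top', [(array([420.2, 156.2]), 0.33)])]
hole [('side', [(array([306.1, 261.8]), 0.77)]), ('top', [(array([249. , 236.1]), 0.96)])]
```

View pics/g5.png

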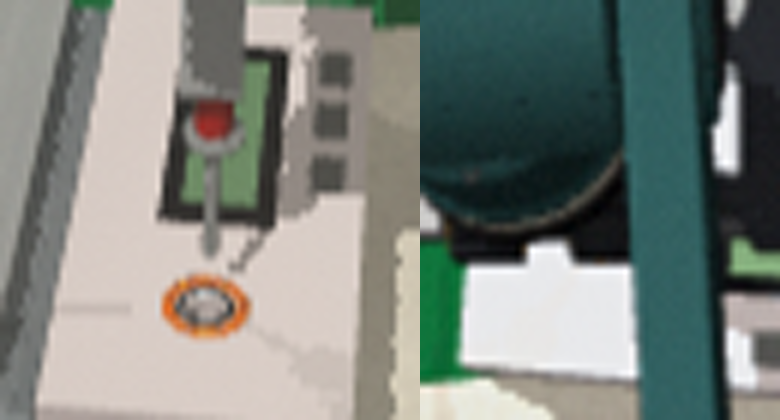

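The side crop shows the tip at about (304.4,251.5), directly over the ring centre (303.9,260.6), matching the projection to within 0.5 mm. Going down in steps.

Emit:
{"method": "drive_tool", "body": {"deltas": "0 0 0.1 0 0 0 6; 0 0 0.2 0 0 0 6; 0 0 0.3 0 0 0 6; 0 0 0.3 0 0 0 6; 0 0 0.3 0 0 0 6"}}

```text
time: 28.5
tool_pos: [0.5004, 0.0933, 0.1134]
ee_rot: [3.141, 0.001, -0.0]
wrist_force: [-0.2, 0.4, -0.9]
width: 0.0116
finger_force: 30.0
```

Emit:
{"method": "drive_tool", "body": {"deltas": "0 0 0.03 0 0 0 6; 0 0 0.06 0 0 0 6; 0 0 0.06 0 0 0 6; 0 0 0.06 0 0 0 6; 0 0 0.06 0 0 0 6"}}

```text
time: 29.0
tool_pos: [0.501, 0.0934, 0.1084]
ee_rot: [3.142, -0.0, -0.0]
wrist_force: [0.1, -0.5, -0.3]
width: 0.0117
finger_force: 30.0
```

Emit:
{"method": "drive_tool", "body": {"deltas": "0 0 0.03 0 0 0 6; 0 0 0.06 0 0 0 6; 0 0 0.07 0 0 0 6; 0 0 0.07 0 0 0 6; 0 0 0.07 0 0 0 6"}}

```text
time: 29.5
tool_pos: [0.5013, 0.0935, 0.1018]
ee_rot: [-3.142, -0.001, -0.0]
wrist_force: [-0.2, -0.2, 4.0]
width: 0.0115
finger_force: 30.0
```

Emit:
{"method": "drive_tool", "body": {"deltas": "0 0 0.01 0 0 0 6; 0 0 0.02 0 0 0 6; 0 0 0.02 0 0 0 6; 0 0 0.02 0 0 0 6; 0 0 0.02 0 0 0 6"}}

```text
time: 30.0
tool_pos: [0.5012, 0.0934, 0.0996]
ee_rot: [-3.142, -0.001, -0.0]
wrist_force: [-0.5, -0.1, 4.9]
width: 0.0118
finger_force: 30.0
```

```bash
python3 - <<'E'
from h import *
F=[]
for i in range(6): snapshot('side'); o=robot.get_obs(); F.append(o['wrist_force'])
print(np.mean(F,0),o['tool_pos'],o['width'],o['finger_force'],o['time'])
E
```

```text
[0.54469286 0.38714202 5.1525012 ] [0.5012786  0.09344921 0.09960662] 0.011597742947768542 30.000924468040466 30.3
```

Emit:
{"method": "drive_tool", "body": {"deltas": "0 0 0.006 0 0 0 6; 0 0 0.012 0 0 0 6; 0 0 0.012 0 0 0 6; 0 0 0.012 0 0 0 6; 0 0 0.012 0 0 0 6"}}

```text
time: 30.8
tool_pos: [0.5014, 0.0935, 0.0994]
ee_rot: [-3.142, -0.002, -0.0]
wrist_force: [-0.9, 1.1, 9.9]
width: 0.0116
finger_force: 30.0
```

```bash
python3 - <<'E'
from h import *
F=[]
for i in range(8): a=snapshot('side'); o=robot.get_obs(); F.append(o['wrist_force'])
print(np.mean(F,0),o['tool_pos'],o['width'],o['finger_force'],o['time'])
for t in('weight_a_mid','weight_b_mid','watch_mid','jar','loupe','cups'): print(t,[(np.round(q['xy'],1),round(q['confidence'],2)) for q in finder.landmark_of('side',t)][:1])
E
```

```text
[-0.66531912 -0.16366404  9.01935859] [0.50146403 0.09346661 0.09942791] 0.011802752388311088 30.001552999019623 31.2
weight_a_mid [(array([349.6, 165.4]), 0.67)]
weight_b_mid [(array([328.1, 162.4]), 0.43)]
watch_mid []
jar [(array([263.6, 175.7]), 0.72)]
loupe [(array([237.6, 171.7]), 0.57)]
cups [(array([170.6, 368.5]), 0.97)]
```

The button has bottomed out: 1.2 mm more commanded travel moved the tool only 0.2 mm while the force rose to 9 N. Handing in.

```bash
python3 -c "
from bench import robot
print(robot.close_job())"
```

```text
the job is handed in; nothing more can be done
None
```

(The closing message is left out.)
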